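Pack the notions box and shut its lid

ROBOT

A 6-joint arm with a two-finger parallel gripper is mounted at the origin on the work surface. World frame = base frame: x ahead of the robot, y to its left, z up, the work surface at z = 0. Lengths are in m, angles in rad, forces in N, time in s.
With the tool pointing down it reaches from about 0.25 to 0.775 m from the base axis. Payload 4 kg.
Tool frame: the origin (TCP) lies at the very end of the fingers, on their centre line; the grasp point (between the pads) lies 19 mm behind it; z points along the fingers, y is the direction in which the jaws open and shut (so a half turn about z gives the same grasp; the last joint's range is limited). The gripper opens to 94 mm and grips with 3 to 60 N. Pads are 16 mm wide; open, the fingers measure 119 mm over their backs; the gripper's body (75 mm by 177 mm) begins 78 mm behind the grasp point.
Start: joints at [-1.25, 0.087, 1.371, -0, 1.684, -0.103], TCP at [0.226, -0.501, 0.206] pointing down, gripper open.
Joint ranges: [-3.1, 3.1], [-0.76, 2.03], [0.27, 2.55], [-1.08, 4.22], [0.17, 2.65], [-2.57, 2.57]. Speed limits (rad/s): [2.79, 2.79, 3.14, 3.14, 3.14, 3.14].

INTERFACE

Orientations are given as [roll, pitch, yaw] about the fixed x, y, z axes, in that order (R = Rz(yaw) Ry(pitch) Rx(roll)).
In Python, from station import arm, jaws, planner, viewer, job, monitor gives the robot as it stands. The module is installed in compiled form; this text tells all that it offers. Calls block until the motion is done:
- arm.move_pose(position, orientation): joint-space move of the TCP to a pose.
- arm.move_linear(position, frame=None, vel=0.15, contact_N=None): straight line of the TCP; frame=None keeps the orientation; vel is the mean speed in m/s. With contact_N (N) it stops when the force on the tool has changed by that much, and returns True; else False.
- arm.move_j(angles): joint-space move.
- jaws.grip(opening): finger opening in m; the grip force is fixed at half the most; returns when the fingers have stopped.
- arm.sleep(seconds).
- planner.ik(position, orientation): joint angles nearest the present ones, or None.
- viewer.grab_frame(name): name is "scene" or "side" or "wrist"; returns a dict with "color" (384x512x3 uint8, blue, green, red), "K" (3x3 intrinsics, pixels), "world_to_cam" (4x4, takes a point from world to camera coordinates). Camera axes: x right, y up, looking along -z (the intrinsics and any distortion apply to the point x, -y, -z); pixel columns grow to the right and rows downward; lengths in m; the calibration is good to about 2 mm. A picture is of the moment at which its call begins. There is no depth.
A pose or a line that the arm cannot do raises arm.Unreachable and nothing moves.
- job.job_done(): hands the job in, once; it reports no verdict.
Readings, each from a call of its own:
- monitor.read_t(): time.
- monitor.read_q(): joint angles.
- monitor.read_dq(): joint speeds.
- monitor.read_tau(): joint torques, N m.
- monitor.read_tcp_pos(): TCP position.
- monitor.read_tool_rot(): TCP orientation.
- monitor.read_ft_force(): force on the tool from outside, world axes, zero at the start.
- monitor.read_moment(): the same for the moment, N m.
- monitor.read_gripper_width(): finger opening in m.
Only numpy, scipy, OpenCV 4.12 (cv2) and the standard library are available. Lean on these libraries where they do the work, as an engineer would, in place of code of your own. Each camera call takes 0.05 s, during which the arm holds its last target. There are 200 camera calls.

TASK

Put the thread spool and the flat pin tin away in the open plywood box, so that neither sticks up above the rim, then swing the hinged lid fully shut and let go. Half of the box has a raised step that is too high for the spool, so the spool goes in the deep half and the tin on the step; leave the bar weight, calculator and shears where they are.

Things in the scene. Friction and masses are not known exactly. Their poses are not given: they have to be found in the camera images.
- notions_box: Open plywood box fixed to the table, outside 146 (its x) by 196 (its y) by 70 mm high, walls and floor 8 mm, inside 130 by 180 by 62 mm deep. Origin: centre of its underside, on the table; z up. The lid is hinged along the rim of its +x side (a long side), which faces roughly to the robot's right; yaw varies by about 0.3 rad. Its inside is split along y into two halves of 90 mm: one holds the raised step, the other is deep.
- step: Raised wooden step, a solid block 129 (x) by 89 (y) by 24 mm high fixed on the box floor in one half of the box, same yaw as the box. Origin: centre of its underside, at box x = 0, box y = +45 or -45 mm (varies), 8 mm above the table; its top is 32 mm above the table and 38 mm below the rim. The deep half is at the opposite box y: a fixed grey plastic liner 4 mm thick lies on its floor, top 12 mm above the table and 58 mm below the rim.
- spool: Loose spool of pale thread with wooden ends, an upright cylinder 44 mm across and 50 mm high, 50 to 100 g. Origin: centre of its underside; z is its axis.
- tin: Loose flat metal pin tin, closed and rigid, 75 (x) by 50 (y) by 26 mm high with a paper patch on top, 75 to 155 g. Origin: centre of its underside; lies flat, z up, yaw varies.
- lid (a joint): Angle of the box lid, rad: 0 shut, 1.9 fully open; starts 1.6 to 1.85 (just past upright, leaning away from the box). The lid is plywood, 146 (from hinge to free edge) by 196 by 8 mm, 0.15 kg. A stiff hinge keeps it wherever it is left; about 1 to 2 N at the free edge moves it. It can be pushed over from its outer side, beyond the box, and then pressed down.
- lid_hinge (a point): Point on the hinge line, middle of the box's +x rim, at the lid's inner (under) face, 70 mm above the table; it is fixed to the lid: its -x axis runs along the lid from the hinge to the free edge 146 mm away, its z axis is normal to the lid's outer face, 8 mm away, and its y axis lies along the hinge (parallel to the box's y).
- lid_handle (a point): Grip point of the small dark steel knob (28 mm across, 43 mm tall) on the lid's outer face, on its middle line, 116 mm from the hinge (30 mm from the free edge); the point stands 35 mm off the outer face. Fixed to the lid, with its axes as at lid_hinge.
- weight_bar: Bystander: black steel cutting-table bar weight, 340 (x) by 50 by 14 mm with a bridge handle 50 mm high. Origin: centre of its underside.
- calculator: Bystander: grey desk calculator, 150 by 85 by 20 mm. Origin: centre of its underside.
- shears: Bystander: steel shears with black loop handles, about 200 by 90 by 11 mm, lying flat. Origin: on the table under the pivot; blades to its +x.

How it is judged:
At the end, for the whole second after the job is handed in: The spool's and the tin's origins are inside the box (within 65 mm of its centre along its x, 90 mm along its y, below the rim), both at rest (under 20 mm/s), and the lid is shut to within 0.04 rad (about 6 mm at its free edge) (x of spool in the frame of notions_box between -0.065 and 0.065 m and y of spool in the frame of notions_box between -0.09 and 0.09 m and z of spool in the frame of notions_box between 0.005 and 0.07 m and x of tin in the frame of notions_box between -0.065 and 0.065 m and y of tin in the frame of notions_box between -0.09 and 0.09 m and z of tin in the frame of notions_box between 0.005 and 0.07 m and value of joint lid below 0.04 rad and linear speed of each of spool, tin below 0.02 m/s); the robot touches nothing.
It fails at once if the bar weight is shifted by more than 30 mm (distance of weight_bar from where it was at the start of the episode above 0.03 m).
It fails at once if the calculator is shifted by more than 30 mm (distance of calculator from where it was at the start of the episode above 0.03 m).
It fails at once if the shears is shifted by more than 30 mm (distance of shears from where it was at the start of the episode above 0.03 m).
It also fails if it takes over 72 s, if anything falls off the work surface, if the arm or the gripper's body presses on something with over 40 N, if the wrist force passes 120 N, or if a joint passes its speed limit or range.

## Working session

There is one attempt and no reset: what is moved stays moved. The work goes in short steps, each a Python script; the robot and the scene stay as the last script left them, time stands still between calls to the robot, and variables do not carry over. Pictures are saved under pics/ and viewed, about 8 in all and at most 12, crops included, and the job is handed in when it is done.

```bash
mkdir -p pics
python3 - <<'E'
from station import *
import cv2,numpy as np
a=[]
for n in("scene","side"):
    f=viewer.grab_frame(n);cv2.imwrite(f"pics/{n}0.png",f["color"]);np.savez(f"pics/{n}0.npz",**f);print(n,f["K"].round(1).tolist(),f["world_to_cam"].round(3).tolist(),[k for k in f])
print(monitor.read_t())
E
```

```text
scene [[453.0, 0.0, 246.8], [0.0, 453.0, 187.9], [0.0, 0.0, 1.0]] [[0.627, 0.779, 0.018, -0.368], [-0.518, 0.399, 0.757, 0.224], [0.582, -0.484, 0.653, -1.67], [0.0, 0.0, 0.0, 1.0]] ['color', 'K', 'world_to_cam']
side [[423.4, 0.0, 249.7], [0.0, 423.4, 186.9], [0.0, 0.0, 1.0]] [[-0.971, -0.24, -0.012, 0.584], [0.157, -0.671, 0.724, -0.158], [-0.182, 0.701, 0.69, -1.349], [0.0, 0.0, 0.0, 1.0]] ['color', 'K', 'world_to_cam']
0.1
```

View pics/scene0.png

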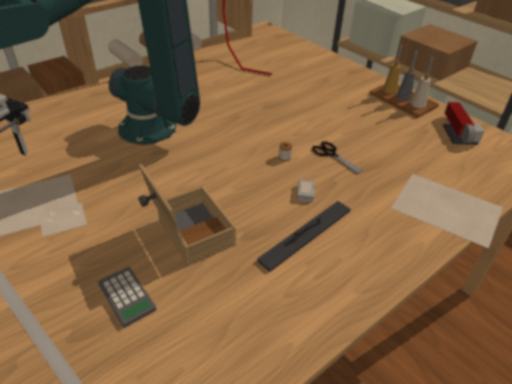

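View pics/side0.png

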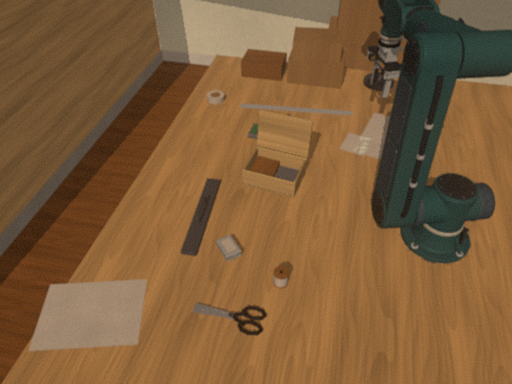

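The scene view shows the spool at about (285,152), tin (306,190), box (195,225) with its lid open to the left, bar (305,235), calculator (127,296) and shears (335,155). The side view has the spool at (281,276), tin (229,246) and box (275,172). I'll enlarge both for corner pixels.

```bash
cat > h.py <<'E'
import numpy as np,cv2
def load(n): return dict(np.load(f"pics/{n}.npz"))
def ray(f,uv):
    M=f["world_to_cam"];K=f["K"];d=np.linalg.inv(K)@[uv[0],uv[1],1];d=M[:3,:3].T@(d*[1,-1,-1])
    return -M[:3,:3].T@M[:3,3],d
def onz(f,uv,z):
    o,d=ray(f,uv);return (o+d*(z-o[2])/d[2])
def proj(f,p):
    M=f["world_to_cam"];c=M[:3,:3]@np.array(p)+M[:3,3];c=f["K"]@(c*[1,-1,-1]);return c[:2]/c[2]
E
python3 - <<'E'
import cv2
a=cv2.imread("pics/scene0.png")[155:275,125:245];b=cv2.imread("pics/side0.png")[105:205,230:330]
r=lambda x:cv2.resize(x,(400,400),interpolation=cv2.INTER_CUBIC)
c=cv2.imread("pics/scene0.png")[130:210,270:330];d=cv2.imread("pics/side0.png")[225:295,205:305]
import numpy as np
top=np.hstack([r(a),r(b)]);bot=np.hstack([cv2.resize(c,(150,200),interpolation=2),cv2.resize(d,(286,200),interpolation=2)])
bot=cv2.copyMakeBorder(bot,0,0,0,800-436,0)
cv2.imwrite("pics/crop.png",np.vstack([top,bot]))
E
```

```text
(no output)
```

View pics/crop.png

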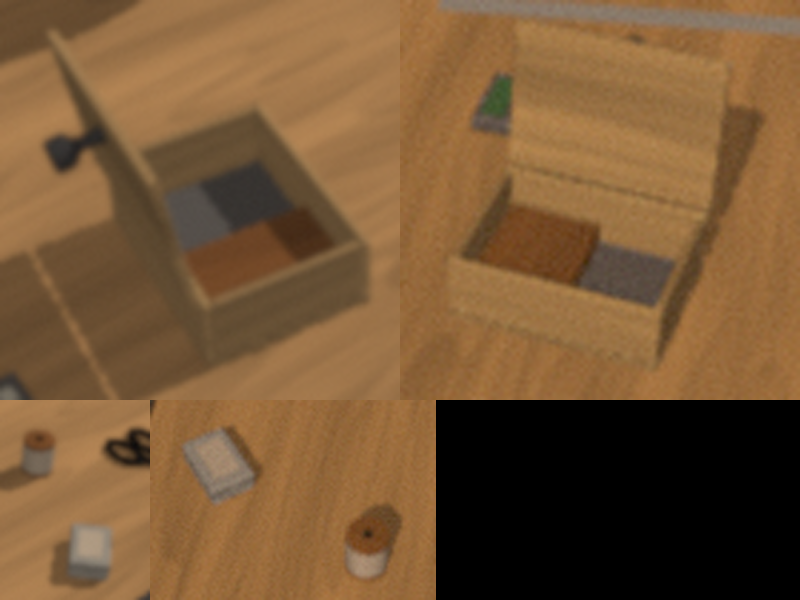

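Run:
```python
from h import *
S=load("scene0");D=load("side0")
s=lambda x,y:(125+x*.3-.35,155+y*.3-.35)
d=lambda x,y:(230+(x-400)/4-.4,105+y/4-.4)
np.set_printoptions(precision=3,suppress=True)
for p in [(255,107),(367,243),(208,300)]: print("rimS",onz(S,s(*p),.07))
for p in [(450,255),(657,312),(707,212),(510,172)]: print("rimD",onz(D,d(*p),.07))
for p in [(72,525),(110,525),(111,565),(70,567)]: print("tinS",onz(S,(270+p[0]/2.5-.3,130+(p[1]-400)/2.5-.3),.026))
for p in [(184,448),(224,430),(254,472),(216,490)]: print("tinD",onz(D,(205+(p[0]-150)/2.86-.3,225+(p[1]-400)/2.86-.3),.026))
p=(38,439);print("spS",onz(S,(270+p[0]/2.5-.3,130+(p[1]-400)/2.5-.3),.05))
p=(368,535);print("spD",onz(D,(205+(p[0]-150)/2.86-.3,225+(p[1]-400)/2.86-.3),.05))
for p in [(510,172),(707,212),(725,66),(517,25)]: print(onz(D,d(*p),.07), onz(D,d(*p),.21))
# obstacles
print("calc",[onz(S,u,.02) for u in[(99,283),(129,267),(156,303),(122,327)]])
print("bar",[onz(S,u,.014) for u in[(258,262),(343,202),(352,209),(268,270)]])
print("shears",[onz(S,u,.005) for u in[(312,148),(360,172)]])
```

```text
rimS [ 0.47  -0.077  0.07 ]
rimS [ 0.66  -0.101  0.07 ]
rimS [ 0.633 -0.233  0.07 ]
rimD [ 0.654 -0.104  0.07 ]
rimD [ 0.465 -0.073  0.07 ]
rimD [ 0.443 -0.214  0.07 ]
rimD [ 0.629 -0.23   0.07 ]
tinS [0.584 0.209 0.026]
tinS [0.613 0.247 0.026]
tinS [0.667 0.194 0.026]
tinS [0.639 0.153 0.026]
tinD [0.658 0.198 0.026]
tinD [0.623 0.164 0.026]
tinD [0.576 0.212 0.026]
tinD [0.609 0.245 0.026]
spS [0.445 0.276 0.05 ]
spD [0.441 0.28  0.05 ]
[ 0.629 -0.23   0.07 ] [ 0.589 -0.058  0.21 ]
[ 0.443 -0.214  0.07 ] [ 0.429 -0.044  0.21 ]
[ 0.459 -0.445  0.07 ] [ 0.443 -0.242  0.21 ]
[ 0.678 -0.47   0.07 ] [ 0.631 -0.263  0.21 ]
calc [array([ 0.567, -0.449,  0.02 ]), array([ 0.567, -0.368,  0.02 ]), array([ 0.703, -0.369,  0.02 ]), array([ 0.712, -0.462,  0.02 ])]
bar [array([ 0.752, -0.096,  0.014]), array([0.731, 0.254, 0.014]), array([0.768, 0.252, 0.014]), array([ 0.788, -0.093,  0.014])]
shears [array([0.47 , 0.386, 0.005]), array([0.661, 0.416, 0.005])]
```

Box centre is about (0.549,-0.155) with its y axis at -0.155 rad. The step is in the far half (+y). Next I go high over the tin and spool for close wrist views.

```bash
cat >> h.py <<'E'
from station import *
C=np.array([.549,-.155]);A=-.155   # box centre, angle of box +y axis
def box(x,y): 
    ey=np.array([np.cos(A),np.sin(A)]);ex=np.array([np.sin(A),-np.cos(A)]);return C+x*ex+y*ey
def ori(p,jaw):  # tool down, jaws along angle jaw, easiest wrist turn
    o=[[np.pi,0,(jaw+np.pi/2+k*np.pi+np.pi)%(2*np.pi)-np.pi] for k in(0,1)]
    q=[planner.ik(list(p),x) for x in o]
    return min(((abs(v[5]),x) for v,x in zip(q,o) if v is not None))[1]
def go(xy,z,jaw):
    p=[float(xy[0]),float(xy[1]),z];arm.move_pose(p,ori(p,jaw))
def snap(n,cam="wrist"):
    f=viewer.grab_frame(cam);cv2.imwrite(f"pics/{n}.png",f["color"]);np.savez(f"pics/{n}.npz",**f);return f
def st(): print("t %.1f"%monitor.read_t(),np.round(monitor.read_tcp_pos(),4),"w %.4f"%monitor.read_gripper_width(),"F",np.round(monitor.read_ft_force(),1),flush=True)
E
python3 - <<'E'
from h import *
p=monitor.read_tcp_pos();arm.move_linear([p[0],p[1],.34]);st()
go((.60,.20),.22,np.pi/4);st();snap("w_tin")
go((.443,.278),.22,A);st();snap("w_sp")
cv2.imwrite("pics/w2.png",np.hstack([cv2.resize(cv2.imread(f"pics/{n}.png"),(400,300),interpolation=3) for n in("w_tin","w_sp")]))
E
```

```text
t 1.1 [ 0.2259 -0.5007  0.3388] w 0.0944 F [-0.   0.6  0.2]
t 4.0 [0.6004 0.199  0.2202] w 0.0943 F [ 0.5  0.5 -0.2]
t 5.1 [0.4435 0.2777 0.2202] w 0.0941 F [-1.1  1.1  0.8]
```

View pics/w2.png

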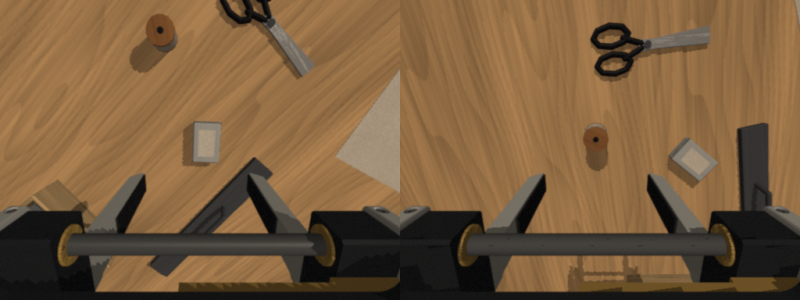

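The wrist views (half scale) show the tin at about (207,141) on the left and the spool at (195,137) and tin at (293,160) on the right. I'll get both precisely by masks.

Run:
```python
from h import *
np.set_printoptions(precision=4,suppress=True)
def comp(m,uv):
    n,l,s,c=cv2.connectedComponentsWithStats(m.astype(np.uint8)); k=min(range(1,n),key=lambda i:np.hypot(*(c[i]-uv))+(1e4 if s[i,4]<60 else 0));return (l==k).astype(np.uint8),s[k],c[k]
for n,uv in(("w_tin",(265,180)),("w_sp",(375,205))):
    f=load(n);h=cv2.cvtColor(f["color"],cv2.COLOR_BGR2HSV);m,s,c=comp((h[...,1]<70)&(h[...,2]>80),uv)
    # paper patch + rim : rectify silhouette to the top plane, report
    cn=max(cv2.findContours(m,0,1)[0],key=cv2.contourArea)[:,0]
    P=np.array([onz(f,u,.026)[:2] for u in cn]);r=cv2.minAreaRect((P*1000).astype(np.float32));print(n,s,c,"tin rect mm",r)
f=load("w_tin");print("tin top corners",*[onz(f,(u*1.28,v*1.28),.026)[:2] for u,v in[(195.5,122),(221,122),(219.5,157.5),(193,157.5)]])
for n,uv in(("w_sp",(250,178)),("w_tin",(205,38))):
    f=load(n);h=cv2.cvtColor(f["color"],cv2.COLOR_BGR2HSV);b=h[uv[1]-3:uv[1]+6,uv[0]-12:uv[0]-8].reshape(-1,3).mean(0)
    m,s,c=comp((h[...,0]<13)&(h[...,1]>120)&(h[...,2]>60),uv);print(n,"spool",b,s,c,onz(f,(s[0]+s[2]/2-.5,s[1]+s[3]/2-.5),.05),s[2:4])
```

```text
w_tin [ 247  155   36   53 1760] [263.9369 181.1574] tin rect mm ((618.8508911132812, 206.7523193359375), (48.9406852722168, 76.10279083251953), 43.1524543762207)
w_sp [ 345  176   61   56 1772] [374.7726 203.3967] tin rect mm ((616.1636962890625, 209.5220184326172), (49.07172775268555, 83.2654800415039), 42.9763069152832)
tin top corners [0.5789 0.2192] [0.6111 0.2513] [0.6576 0.2038] [0.6224 0.1688]
w_sp spool [ 13.1667 170.3333 105.1944] [247 177   1   1   1] [247. 177.] [0.4385 0.2835 0.05  ] [1 1]
w_tin spool [ 13.1389 167.75   110.2778] [208  36   1   1   1] [208.  36.] [0.4436 0.2858 0.05  ] [1 1]
```

Run:
```python
from h import *
E=[]
for n,(u,v) in(("w_sp",(250,178)),("w_tin",(205,38))):
    f=load(n);g=cv2.cvtColor(f["color"],6)[v-8:v+9,u-8:u+9].astype(float);w=np.clip(g.min()+25-g,0,None)
    y,x=np.mgrid[-8:9,-8:9];c=(u+(w*x).sum()/w.sum(),v+(w*y).sum()/w.sum());p=onz(f,c,.05)[:2];print(n,c,p);E.append(p)
s=E[0];
go(s,.16,A);p=[*s,.012]
print(arm.move_linear([float(i) for i in p],contact_N=8));st()
jaws.grip(.02);st()
arm.move_linear([float(s[0]),float(s[1]),.17]);st()
t=box(-.005,-.047);go(t,.17,A);st()
snap("s1","side");cv2.imwrite("pics/s1c.png",cv2.resize(cv2.imread("pics/s1.png")[60:260,180:380],(600,600),interpolation=2))
```

```text
w_sp (np.float64(250.1521298174442), np.float64(178.36916835699796)) [0.44232748 0.28101872]
w_tin (np.float64(204.38606847697756), np.float64(38.23848878394333)) [0.44218855 0.28115539]
False
t 6.6 [0.4434 0.2815 0.0134] w 0.0938 F [-0.2  0.4 -0.2]
t 7.5 [0.4424 0.281  0.012 ] w 0.0425 F [ 0.5 -0.2 -0.1]
t 8.7 [0.4417 0.2807 0.1687] w 0.0432 F [-0.1 -0.9 -0.1]
t 10.3 [ 0.5035 -0.1419  0.1699] w 0.0429 F [ 0.4 -0.7 -0.2]
```

View pics/s1c.png

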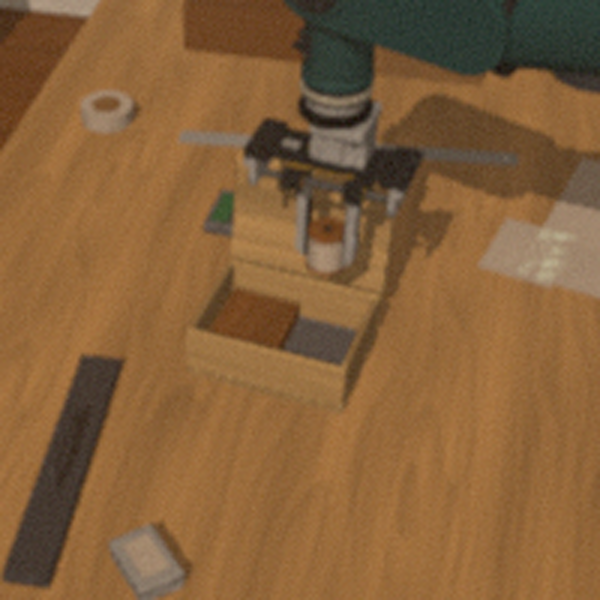

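Run:
```python
from h import *
t=box(-.005,-.044);l=lambda z,**k:arm.move_linear([float(t[0]),float(t[1]),z],**k)
l(.09,vel=.1);st()
print(l(.023,vel=.06,contact_N=5));st()
jaws.grip(.051);st()
l(.17);st()
jaws.grip(.094)
# tin
s=(.618,.2065);J=np.radians(43.2)
go(s,.14,J);st()
w=snap("w3")
print(arm.move_linear([*s,.005],contact_N=8));st()
jaws.grip(.03);st()
arm.move_linear([*s,.16]);st()
snap("s2","side");snap("c2","scene")
a=cv2.imread("pics/s2.png")[90:290,200:350];b=cv2.imread("pics/c2.png")[120:270,130:330]
cv2.imwrite("pics/v2.png",np.hstack([cv2.resize(a,(300,400),interpolation=2),cv2.resize(b,(500,400),interpolation=2)]))
```

```text
t 11.3 [ 0.5069 -0.1435  0.0908] w 0.0429 F [ 0.6  0.2 -0.6]
True
t 12.3 [ 0.5056 -0.143   0.0238] w 0.0432 F [-0.5 -0.   4.3]
t 12.7 [ 0.5041 -0.1424  0.0219] w 0.0511 F [-0.6 -0.6  0.1]
t 13.8 [ 0.5056 -0.143   0.1687] w 0.0514 F [-0.3 -0.5 -0.8]
t 16.0 [0.6183 0.2052 0.1403] w 0.0945 F [ 0.4 -0.3 -0.1]
False
t 17.1 [0.619  0.2066 0.0064] w 0.0940 F [ 0.2 -0.4  0.1]
t 17.9 [0.618  0.2066 0.005 ] w 0.0496 F [-0.3  0.1  0. ]
t 19.0 [0.6173 0.2063 0.1584] w 0.0500 F [ 1.4  1.2 -0.9]
```

View pics/v2.png

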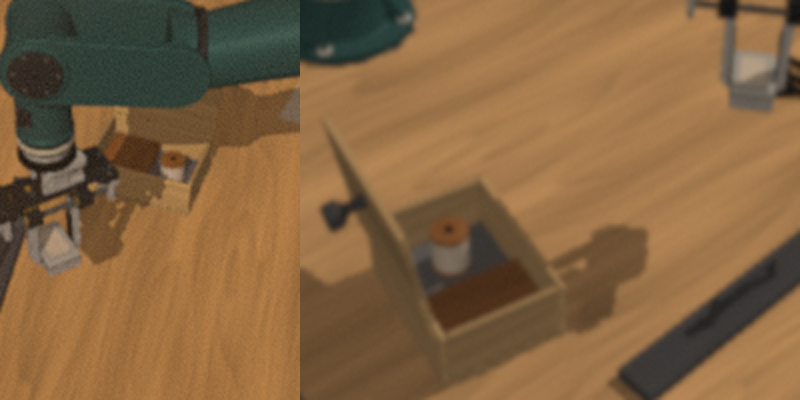

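The spool stands upright in the deep half and the tin is held flat. Placing the tin on the step.

Run:
```python
from h import *
t=box(-.005,.041);l=lambda z,**k:arm.move_linear([float(t[0]),float(t[1]),z],**k)
go(t,.17,A);st()
l(.09,vel=.12);st()
print(l(.034,vel=.05,contact_N=5));st()
jaws.grip(.058);st()
l(.17);st()
# go round to the lid's outer side, high
l(.33);jaws.grip(0)
snap("c3","scene");snap("s3","side")
a=cv2.imread("pics/s3.png")[100:220,210:330];b=cv2.imread("pics/c3.png")[150:270,130:250]
cv2.imwrite("pics/v3.png",np.hstack([cv2.resize(x,(400,400),interpolation=2) for x in(a,b)]))
for y in(-.055,.055):
  for x,z in((.17,.3),(.17,.19),(-.05,.075)):
    for k in(0,np.pi): print(y,x,planner.ik([float(i) for i in box(x,y)]+[z],[np.pi,0,(A+np.pi/2+k+np.pi)%(2*np.pi)-np.pi]))
```

```text
t 20.5 [ 0.5906 -0.1552  0.1699] w 0.0498 F [-0.7  0.2 -0.2]
t 21.3 [ 0.5909 -0.1564  0.0909] w 0.0495 F [ 0.6  0.6 -1.3]
True
t 22.3 [ 0.5897 -0.1562  0.0368] w 0.0499 F [-0.  -0.4  3. ]
t 22.7 [ 0.5883 -0.1557  0.035 ] w 0.0581 F [ 0.5 -0.   0.6]
t 23.7 [ 0.5896 -0.1561  0.1685] w 0.0583 F [-0.4  0.7 -0.8]
-0.055 0.17 [-0.6917299   0.12097664  1.14820687  0.          1.87240915 -0.5367299 ]
-0.055 0.17 None
-0.055 0.17 [-0.6917299   0.12226536  1.3629557   0.          1.6563716  -0.5367299 ]
-0.055 0.17 None
-0.055 -0.05 [-0.30178602  0.06611234  1.65619895  0.          1.41928137 -0.14678602]
-0.055 -0.05 None
0.055 0.17 [-0.60649343  0.36266947  0.85523836  0.          1.92368483 -0.45149343]
0.055 0.17 None
0.055 0.17 [-0.60649343  0.35094887  1.08697326  0.          1.70367053 -0.45149343]
0.055 0.17 None
0.055 -0.05 [-0.2757625   0.30196986  1.38024797  0.          1.45937483 -0.1207625 ]
0.055 -0.05 None
```

View pics/v3.png

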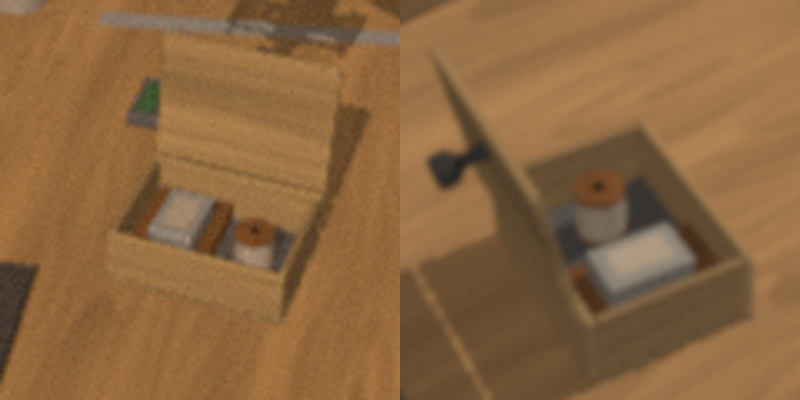

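Both lie below the rim, with the lid still open. I'll push it over from outside along an arc, off the knob's line.

Run:
```python
from h import *
y=-.055;go(box(.17,y),.32,A);st()
def L(x,z,**k):
    b=box(x,y);return arm.move_linear([float(b[0]),float(b[1]),float(z)],**k)
L(.17,.19,vel=.2);st()
r=.122
for th in (1.8,1.65,1.5,1.3,1.1,.9,.7,.5,.35,.2,.1):
    d=.008+.009*np.sin(th)
    hit=L(.073-r*np.cos(th)+d*np.sin(th),.07+r*np.sin(th)+d*np.cos(th),vel=.1,contact_N=20)
    print(th,hit,end=" ");st()
    if hit: break
snap("c4","scene");snap("s4","side")
a=cv2.imread("pics/s4.png")[100:220,210:330];b=cv2.imread("pics/c4.png")[150:270,130:250]
cv2.imwrite("pics/v4.png",np.hstack([cv2.resize(x,(400,400),interpolation=2) for x in(a,b)]))
```

```text
t 26.8 [ 0.4689 -0.3139  0.3202] w 0.0005 F [-0.1 -1.  -0.4]
t 27.6 [ 0.4695 -0.3144  0.1914] w 0.0003 F [-0.1 -0.1  0.5]
1.8 False t 28.3 [ 0.4767 -0.2619  0.1851] w 0.0004 F [0.6 0.3 0.6]
1.65 False t 28.6 [ 0.4796 -0.2446  0.1908] w 0.0002 F [-0.3 -0.1 -0.1]
1.5 False t 29.0 [ 0.4823 -0.2264  0.193 ] w 0.0008 F [-0.1  0.1 -0.1]
1.3 False t 29.4 [ 0.486  -0.2018  0.192 ] w 0.0006 F [0.2 0.5 1.2]
1.1 False t 29.8 [ 0.4897 -0.1777  0.1859] w 0.0004 F [0.7 0.3 0.1]
0.9 False t 30.2 [ 0.4932 -0.1548  0.1746] w -0.0000 F [-0.1 -0.3  0. ]
0.7 False t 30.6 [ 0.4961 -0.1344  0.1584] w 0.0006 F [0.4 0.2 0. ]
0.5 False t 31.0 [ 0.4985 -0.118   0.1383] w 0.0009 F [-0.2  0.4  0.3]
0.35 False t 31.3 [ 0.5    -0.1088  0.1215] w 0.0003 F [0.4 0.3 0.3]
0.2 False t 31.7 [ 0.5011 -0.1023  0.1033] w 0.0000 F [-0.2 -0.1 -0.4]
0.1 False t 32.0 [ 0.5016 -0.0995  0.0905] w 0.0001 F [ 0.5 -0.1 -0.2]
```

View pics/v4.png

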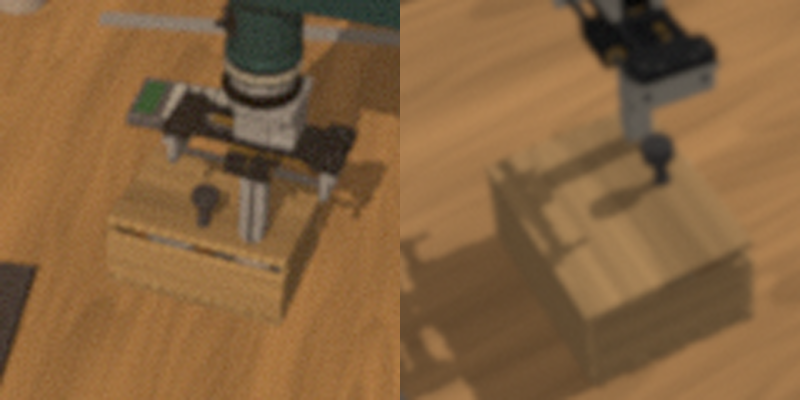

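The lid is nearly shut, with a slit of about 0.1 rad at the free edge. Next: press it home, retreat and check.

Run:
```python
from h import *
b=[float(i) for i in box(-.045,-.055)]
print(arm.move_linear([*b,.066],vel=.04,contact_N=12));st()
print(arm.move_linear([*b,.25]));st()
go(box(.05,-.25),.30,A);arm.sleep(.5);st()
snap("c5","scene");snap("s5","side")
a=cv2.imread("pics/s5.png")[100:220,210:330];b=cv2.imread("pics/c5.png")[150:270,130:250]
cv2.imwrite("pics/v5.png",np.hstack([cv2.resize(x,(400,400),interpolation=2) for x in(a,b)]))
```

```text
True
t 32.5 [ 0.5026 -0.101   0.0787] w 0.0005 F [-0.9  0.8  7.8]
False
t 33.8 [ 0.5011 -0.1019  0.2486] w 0.0003 F [ 0.2 -0.4  0.8]
t 35.2 [ 0.2945 -0.1657  0.2999] w 0.0006 F [-0.   0.5  0. ]
```

View pics/v5.png

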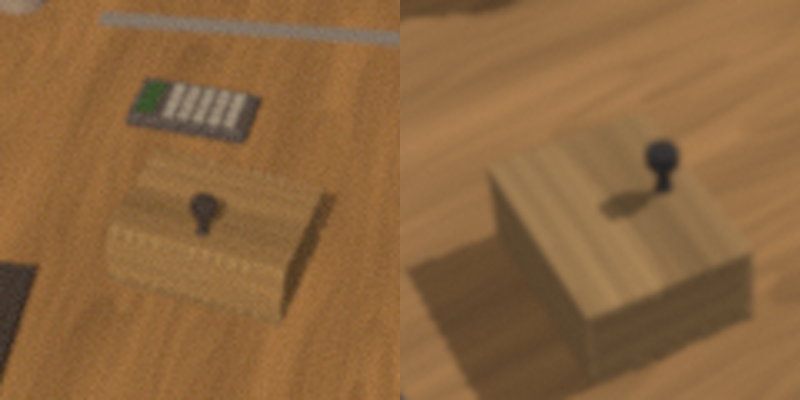

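The slit is gone and the press stopped at z = 0.0787 m, where a shut lid's top face (0.078 m) would be. The robot is clear, so I'm handing in.

```bash
python3 -c "
from station import *
job.job_done();print(monitor.read_t())"
```

```text
the job is handed in; nothing more can be done
the job is handed in; nothing more can be done
```

I put the spool upright in the deep half and the tin flat on the step, then pushed the lid over from outside, pressed it shut and backed the arm away. The job was handed in at about 35 s of the 72 s allowed.

- **Contents:** before closing, both camera views showed the spool and the tin inside the box and below the rim. I could not look inside again once the lid was shut.
- **Lid:** the final press stopped on contact with the TCP at z = 0.0787 m; a shut lid's top face is at 0.078 m. Both views then showed no gap at the free edge.
- **Forces and bystanders:** I saw no contact force reading above about 8 N. The arm never came near the bar weight, calculator or shears, but I did not measure their positions again afterwards.

No check failed. The largest disagreement was about 4 to 5 mm between early position estimates for the spool and tin from different views, which the wrist camera resolved before grasping.

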